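# Build up a triaxial specimen on its cell base

## Robot

A 6-joint arm with a two-finger parallel gripper is mounted at the origin on the work surface. World frame = base frame: x ahead of the robot, y to its left, z up, the work surface at z = 0. Lengths are in m, angles in rad, forces in N, time in s.
With the tool pointing down it reaches from about 0.3 to 0.825 m from the base axis. Payload 5.4 kg.
Tool frame: the origin (TCP) lies on the mounting face of the last link; the fingertips stand 190 mm ahead of it and the grasp point (between the pads) lies 171 mm ahead of it; z points along the fingers, y is the line along which they close (so a half turn about z gives the same grasp; the last joint's range is limited). The gripper opens to 92 mm and grips with 3 to 60 N. Pads are 20 mm wide; open, the fingers measure 128 mm over their backs; the gripper's body (75 mm by 189 mm) begins 69 mm behind the grasp point.
Start: joints at [1.138, 0.158, 1.597, -0, 1.386, -0.21], TCP at [0.127, 0.561, 0.405] pointing down, gripper open.
Joint ranges: [-2.91, 2.91], [-0.94, 2.29], [0.18, 2.7], [-1.29, 4.43], [0.17, 2.64], [-3, 3]. Speed limits (rad/s): [2.57, 2.57, 3.14, 3.14, 3.14, 3.14].

## Interface

Orientations are given as a rotation vector (axis times angle).
In Python, from bench import r gives the robot as it stands.
- The arm moves only by the shell command python3 -m jog 'ROWS' [OPENING] [FORCE]. ROWS is JSON, a list of rows, each a list of 2 entries, a list of its own where there are three numbers: the shift along the world's x, y, z in m, then the turn, a rotation vector about the world's x, y, z in rad. In form: [[[tx, ty, tz], [ax, ay, az]], ...]. A call has exactly 5 rows; each row shifts and turns the commanded pose from where the row before left it; what a row does not reach is not made up. A row lasts 1/12 s, in which the tool goes at most 41.7 mm and 7.16 degrees, less where a joint would pass 70% of its speed; a pose out of reach is approached as far as the arm can. A call is refused whole if a number of a shift passes 0.0417 or a number of a turn 0.125, either way. A call with a gripper value outside its range is refused whole. OPENING is the finger opening in m, from 0 to 0.0919, set as the call begins (- or left out, the last holds). The fingers move at their own pace and stop on an object; FORCE is the grip in N (left out, the last holds). Time passes only in rows, so rows that do not move let the fingers close, or fill a call up. It gives the time, the measured TCP pose, the force, the opening and the grip force at its end, in the units of the state.
- r.observe(): the state, without advancing time (a new reading comes with each control period).
- r.grab_frame(name): name is "scene" or "top" or "wrist"; returns a dict with "img" (420x560x3 uint8, blue, green, red), "depth" (420x560 float32, m along the optical axis (not along the pixel's ray), 0 where there is no reading), "intrinsics" (3x3 intrinsics, pixels), "extrinsics" (4x4, takes a point from camera to world coordinates); the wrist camera has in their place "tool_from_camera" (4x4, takes a point from camera to tool coordinates, whose origin is the TCP and whose axes are the flange's). Camera axes: x right, y up, looking along -z (the intrinsics and any distortion apply to the point x, -y, -z); pixel columns grow to the right and rows downward; lengths in m; the calibration is good to about 2 mm. A picture is of the moment at which its call begins: read the wrist's pose just before it.
- r.hand_in(): hands the job in; it is judged then, once.
Trained networks look in the newest picture that a camera, given by its name, has taken for a name from the list of things; names that differ only in an ending like _2 or _b are one class to them, and where a whole thing is asked for, a point or a joint stands for the part that bears it (a point fixed in the world has none). Each returns a list of dicts, best first, with "confidence" (0 to 1); they miss things now and then, are a little off and sometimes report something else, mostly with a low value. They report only what shows in the picture. A call takes as long as a camera call.
- r.find_in(query, camera): "extent" ([left, top, width, height] in pixels, round what is visible of it).
- r.silhouettes(query, camera): "pixels" (420x560 bool, what is visible of it) and "extent" ([left, top, width, height] in pixels, round what is visible of it).
The state is a dict: "time_s": time; "joints": joint angles; "qd": joint speeds; "tau": joint torques, N m; "ee_pos": TCP position; "ee_rot": TCP orientation; "ft_force": force on the tool from outside, world axes, zero at the start; "wrist_torque": the same for the moment, N m; "gripper_width": opening from 0.0 (shut) to 1.0 (fully open); "gripper_force": force on a finger pad.
Only numpy, scipy, OpenCV 4.12 (cv2) and the standard library are available. Lean on these libraries where they do the work, as an engineer would, in place of code of your own. Each camera call takes 0.05 s, during which the arm holds its last target. There are 200 camera calls.

## Task

Build up the hard soil core for a triaxial test on the cell base whose pedestal has the core's own diameter: one small porous stone on the pedestal, the core standing on it, the other small stone on the core, and the small cap on top with its sunk piston seat upward. Every piece must sit flat and neatly centred over the pedestal, as the rubber membrane has to slide over the whole column later. Never let the core tip over, for its edges chip, and leave the large stone, the large cap, the tin and the brass mould where they are.

Things in the scene. Friction and masses are not known exactly. Their poses are not given: they have to be found in the camera images.
- cell38: Small cell base, fixed to the bench: an aluminium disc of 130 mm diameter, 30 mm high, with a low step (84 mm across, 4 mm high) and at its centre a round steel pedestal of 38 mm diameter whose flat top lies 60 mm above the bench. Three valves with black levers stick out of its rim (to 107 mm from the axis, 40 mm high) at its own +x and at about 77 degrees either side. Origin: centre of its underside, on the pedestal's axis, at bench height; z up.
- cell70: Large cell base, fixed to the bench, not wanted now: like the small one but 152 mm in diameter with a pedestal of 70 mm diameter, top also 60 mm above the bench; valves reach 118 mm from the axis. Origin: centre of its underside; z up.
- stone_a: Small porous stone: a flat grey disc, 38 mm diameter, 10 mm thick, 22 g, lying flat on the bench. It and stone_b are alike and either may go at the bottom, either face up. Origin: centre of its underside; z up.
- stone_b: The other small porous stone, the same: 38 mm diameter, 10 mm thick. Origin: centre of its underside; z up.
- core: Specimen: a hard, brown-red cylinder of cement-treated soil, 38 mm diameter, 76 mm tall, about 165 g, standing upright on the bench. Origin: centre of its underside; z up along its axis.
- cap: Small top cap: an aluminium cylinder, 38 mm diameter, 24 mm high, about 75 g, two dark grooves round its side and a round piston seat (20 mm across, 7 mm deep, dark floor) sunk in its upper face; it stands on the bench seat upward. Origin: centre of its underside; z up.
- stone70: Large porous stone, to be left alone: flat grey disc, 70 mm diameter, 10 mm thick, flat on the bench. Origin: centre of its underside.
- cap70: Large top cap, to be left alone: aluminium cylinder, 70 mm diameter, 28 mm high, sunk piston seat upward. Origin: centre of its underside.
- tin: Lidded aluminium moisture tin, to be left alone: 62 mm diameter, 35 mm high. Origin: centre of its underside.
- mould: Brass split mould, to be left alone: upright tube of 56 mm diameter, 90 mm tall, with a clamp flange on either side (76 mm over both, along its y). Origin: centre of its underside.

How it is judged:
By the outcome, as a careful person would: the job done as asked, in the order asked, and still so for the second after the job is handed in, with the robot touching nothing.
It also fails if it takes over 99 s, if anything falls off the work surface, if the arm or the gripper's body presses on something with over 40 N, if the wrist force passes 120 N, or if a joint passes its speed limit or range.

## Working session

There is one attempt and no reset: what is moved stays moved. The work goes in short steps, Python scripts to look and compute and a shell command to move; the robot and the scene stay as the last step left them, time stands still between calls to the robot, and variables do not carry over. Pictures are saved under pics/ and viewed, at most 14 in all, crops included, and the job is handed in when it is done.

```bash
ls; mkdir -p pics
python3 - <<'E'
from bench import r
import cv2
o=r.observe(); print(o)
for n in("top","scene"):
    f=r.grab_frame(n); cv2.imwrite(f"pics/{n}0.png",f["img"]); print(n,f["intrinsics"],f["extrinsics"])
E
```

```text
pics
{'time_s': 0.0, 'joints': array([ 1.13791585e+00,  1.59086228e-01,  1.59820225e+00, -9.55662824e-06,
        1.38622117e+00, -2.10084970e-01]), 'qd': array([ 0.00131529, -0.0006596 ,  0.00020452, -0.00019276,  0.00123509,
       -0.00064535]), 'tau': array([-1.55246937e-03, -3.85581565e+01, -3.22104156e+01,  6.99997600e-02,
        3.81880137e-02, -1.53383207e-04]), 'ee_pos': array([0.12694786, 0.56053446, 0.40371272]), 'ee_rot': array([-3.49173762e-01, -3.12152597e+00,  2.86105027e-03]), 'ft_force': array([-0.2072363 , -0.16201458, -0.43016891]), 'wrist_torque': array([ 0.02103972,  0.02675815, -0.05279813]), 'gripper_force': 0.0, 'gripper_width': 0.9975494063218956}
top [[401.28122369   0.         278.44747945]
 [  0.         401.28122369 207.92427447]
 [  0.           0.           1.        ]] [[ 1.32429424e-03  9.80579642e-01 -1.96116833e-01  3.73192897e-01]
 [-9.99895780e-01 -1.52097181e-03 -1.43566984e-02 -3.36600546e-04]
 [-1.43761743e-02  1.96115406e-01  9.80475432e-01  9.92301766e-01]
 [ 0.00000000e+00  0.00000000e+00  0.00000000e+00  1.00000000e+00]]
scene [[539.41631116   0.         284.91991366]
 [  0.         539.41631116 206.80373917]
 [  0.           0.           1.        ]] [[ 0.13624728 -0.74537481  0.65257419  1.42838974]
 [ 0.99064202  0.10787133 -0.08361916 -0.12022309]
 [-0.00806644  0.6578603   0.75309678  1.04758792]
 [ 0.          0.          0.          1.        ]]
```

View pics/top0.png

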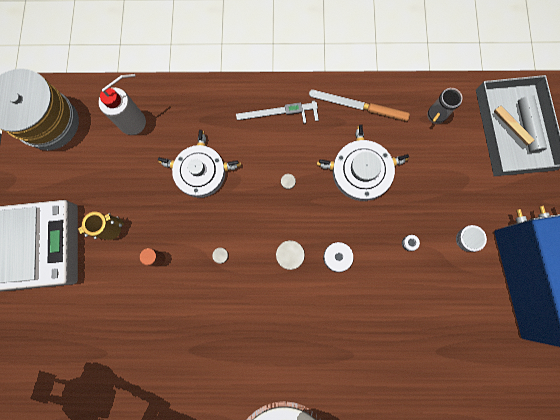

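View pics/scene0.png

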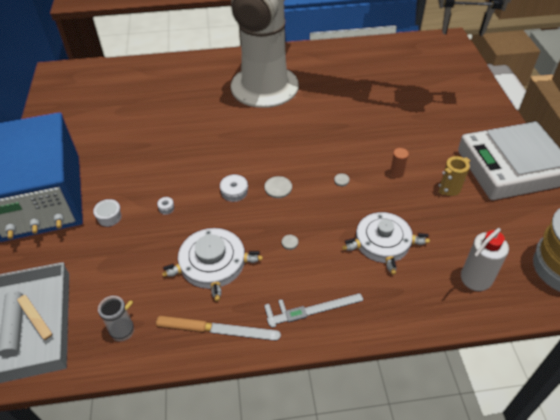

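The top view shows the small cell at (198,168), the core at (148,256), small stones at (220,255) and (288,181), and the small cap at (411,242). The large cell, large stone, large cap, tin and mould lie at (365,168), (290,255), (339,257), (472,238) and (95,225). The scene view shows the same layout.

```bash
cat > h.py <<'E'
from bench import r
import numpy as np, cv2
from scipy.spatial.transform import Rotation as R
def cam(name):
    o=r.observe(); f=r.grab_frame(name)
    if name=="wrist":
        T=np.eye(4);T[:3,:3]=R.from_rotvec(o["ee_rot"]).as_matrix();T[:3,3]=o["ee_pos"]
        E=T@f["tool_from_camera"]
    else: E=f["extrinsics"]
    return f,E
def pts(f,E):
    K=f["intrinsics"];d=f["depth"];v,u=np.mgrid[:d.shape[0],:d.shape[1]]
    P=np.stack([(u-K[0,2])/K[0,0]*d,-(v-K[1,2])/K[1,1]*d,-d],-1)
    P=P@E[:3,:3].T+E[:3,3]; P[d==0]=np.nan
    return P
def proj(f,E,p):
    K=f["intrinsics"];c=(np.asarray(p)-E[:3,3])@E[:3,:3]
    return K[0,0]*c[0]/-c[2]+K[0,2], -K[1,1]*c[1]/-c[2]+K[1,2]
def disc(P,mask,z,tol=.004):
    """centre of the flat face near height z: min enclosing circle / mean of the points"""
    m=mask&(abs(P[...,2]-z)<tol); q=P[m]
    (cx,cy),rad=cv2.minEnclosingCircle(q[:,:2].astype(np.float32))
    return m.sum(),q.mean(0).round(4),(round(cx,4),round(cy,4)),round(2*rad,4)
E
python3 - <<'E'
from h import *
f,E=cam("top");P=pts(f,E)
for q,z in(("cell38",.06),("core",.076),("stone_a",.01),("cap",.024),("cap70",.028),("stone70",.01),("mould",.09),("tin",.035)):
    for s in r.silhouettes(q,"top")[:3]:
        m=s["pixels"]; zz=np.nanpercentile(P[m][:,2],[50,97]).round(3)
        try: print(q,round(s["confidence"],2),s["extent"],zz,*disc(P,m,z,.006))
        except Exception as e: print(q,s["confidence"],s["extent"],zz)
f,E=cam("wrist");print(f["tool_from_camera"].round(4),f["intrinsics"].round(1))
E
```

```text
cell38 0.93 [319.1, 123.6, 91.6, 77.8] [0.032 0.062] 646 [ 0.6656 -0.1983  0.0601] (0.6659, -0.1991) 0.0709
cell38 0.7 [157.6, 129.2, 80.7, 67.6] [0.032 0.061] 189 [0.6641 0.2158 0.0601] (0.6649, 0.2165) 0.0382
core 0.82 [139.6, 251.3, 25.9, 14.3] [0.075 0.079] 216 [0.4453 0.3106 0.0762] (0.4453, 0.3118) 0.0376
core 0.18 [405.0, 235.6, 14.5, 13.0] [0.021 0.026] 0 [nan nan nan] (0.0, 0.0) 0.0
stone_a 0.87 [279.5, 238.3, 27.3, 29.6] [0.01  0.013] 642 [ 0.4544 -0.0136  0.01  ] (0.4547, -0.0144) 0.0705
stone_a 0.61 [219.0, 247.2, 10.0, 15.7] [0.01  0.013] 183 [0.4529 0.1573 0.0099] (0.4533, 0.1574) 0.0379
stone_a 0.53 [279.4, 176.2, 17.4, 13.6] [0.01  0.013] 171 [ 0.6403 -0.0095  0.0099] (0.6405, -0.0094) 0.0376
cap 0.78 [402.6, 231.9, 16.8, 20.5] [0.021 0.026] 155 [ 0.4831 -0.3062  0.0228] (0.4844, -0.3065) 0.0378
cap 0.73 [322.8, 243.2, 30.4, 27.8] [0.028 0.031] 594 [ 0.4482 -0.1289  0.0269] (0.4488, -0.1297) 0.0696
cap70 0.78 [402.6, 231.9, 16.8, 20.5] [0.021 0.026] 107 [ 0.4833 -0.3064  0.0241] (0.4827, -0.3068) 0.0375
cap70 0.73 [322.8, 243.2, 30.4, 27.8] [0.028 0.031] 620 [ 0.4485 
[... 349 characters left out ...]
-0.0094) 0.0376
mould 0.83 [82.9, 209.5, 41.1, 30.7] [0.07  0.092] 293 [0.5191 0.4349 0.0893] (0.52, 0.4367) 0.0763
tin 0.78 [454.9, 228.5, 29.4, 21.7] [0.034 0.038] 521 [ 0.4926 -0.4486  0.0341] (0.4934, -0.4498) 0.0622
tin 0.23 [278.8, 241.7, 24.6, 27.2] [0.01  0.013] 0 [nan nan nan] (0.0, 0.0) 0.0
[[ 4.000e-04  9.654e-01  2.609e-01  7.320e-02]
 [ 1.000e+00 -4.000e-04 -0.000e+00 -0.000e+00]
 [ 1.000e-04  2.609e-01 -9.654e-01  2.060e-02]
 [ 0.000e+00  0.000e+00  0.000e+00  1.000e+00]] [[370.7   0.  275.9]
 [  0.  370.7 211.3]
 [  0.    0.    1. ]]h.py:23: RuntimeWarning: Mean of empty slice.
  return m.sum(),q.mean(0).round(4),(round(cx,4),round(cy,4)),round(2*rad,4)
  ret = um.true_divide(
```

```bash
R='[[[0.0218,-0.0269,-0.003],[0,0,0.0148]],[[0.0218,-0.0269,-0.003],[0,0,0.0148]],[[0.0218,-0.0269,-0.003],[0,0,0.0148]],[[0.0218,-0.0269,-0.003],[0,0,0.0148]],[[0.0218,-0.0269,-0.003],[0,0,0.0148]]]'; true
python3 -m jog '[[[0.0218,-0.0269,-0.003],[0,0,0.0148]],[[0.0218,-0.0269,-0.003],[0,0,0.0148]],[[0.0218,-0.0269,-0.003],[0,0,0.0148]],[[0.0218,-0.0269,-0.003],[0,0,0.0148]],[[0.0218,-0.0269,-0.003],[0,0,0.0148]]]'
python3 -m jog '[[[0.0218,-0.0269,-0.003],[0,0,0.0148]],[[0.0218,-0.0269,-0.003],[0,0,0.0148]],[[0.0218,-0.0269,-0.003],[0,0,0.0148]],[[0.0218,-0.0269,-0.003],[0,0,0.0148]],[[0.0218,-0.0269,-0.003],[0,0,0.0148]]]'
python3 -m jog '[[[0.0218,-0.0269,-0.003],[0,0,0.0148]],[[0.0218,-0.0269,-0.003],[0,0,0.0148]],[[0.0218,-0.0269,-0.003],[0,0,0.0148]],[[0.0218,-0.0269,-0.003],[0,0,0.0148]],[[0.0218,-0.0269,-0.003],[0,0,0.0148]]]'
python3 -m jog '[[[0,0,0],[0,0,0]],[[0,0,0],[0,0,0]],[[0,0,0],[0,0,0]],[[0,0,0],[0,0,0]],[[0,0,0],[0,0,0]]]'
cat > look.py <<'E'
import sys; from h import *
# usage: look.py x y z  -> centre of the round face of height z near (x,y) by the wrist camera
x,y,z=map(float,sys.argv[1:4]); pic=sys.argv[4] if len(sys.argv)>4 else None
f,E=cam("wrist");P=pts(f,E);o=r.observe()
near=np.hypot(P[...,0]-x,P[...,1]-y)<.03
m=near&(abs(P[...,2]-z)<.004)
c=max(cv2.findContours(m.astype(np.uint8),0,1)[0],key=len)[:,0]
q=P[c[:,1],c[:,0]]; q=q[abs(q[:,2]-z)<.004][:,:2]
A=np.c_[2*q,np.ones(len(q))]; s=np.linalg.lstsq(A,(q**2).sum(1),rcond=None)[0]
ctr=s[:2]; rad=np.sqrt(s[2]+ctr@ctr); print("t",round(o["time_s"],2),"tcp",o["ee_pos"].round(4),o["ee_rot"].round(4))
print("centre",ctr.round(4),"dia",round(2*rad,4),"z",np.nanmedian(P[m][:,2]).round(4),"n",m.sum(),"tcp->it",(ctr-o["ee_pos"][:2]).round(4))
if pic: cv2.imwrite(pic,f["img"])
E
python3 look.py 0.453 0.157 0.01 pics/w1.png
```

```text
time_s: 1.02
ee_pos: [0.2367, 0.425, 0.3897]
ee_rot: [0.231, 3.133, 0.0]
ft_force: [0.5, 0.1, 0.6]
gripper_width: 1.002
gripper_force: 0.0
time_s: 1.43
ee_pos: [0.3458, 0.2903, 0.3748]
ee_rot: [0.116, 3.139, 0.001]
ft_force: [0.0, 0.2, -1.0]
gripper_width: 1.003
gripper_force: 0.0
time_s: 1.85
ee_pos: [0.4549, 0.1557, 0.3598]
ee_rot: [0.001, 3.141, 0.0]
ft_force: [0.2, 0.7, 1.0]
gripper_width: 1.005
gripper_force: 0.0
time_s: 2.27
ee_pos: [0.4534, 0.1583, 0.3598]
ee_rot: [-0.002, 3.142, 0.0]
ft_force: [1.0, -0.3, -0.1]
gripper_width: 1.001
gripper_force: 0.0
t 2.32 tcp [0.4535 0.1582 0.3599] [-1.6000e-03  3.1414e+00  2.0000e-04]
centre [0.4509 0.157 ] dia 0.0367 z 0.0094 n 1312 tcp->it [-0.0026 -0.0012]
```

View pics/w1.png

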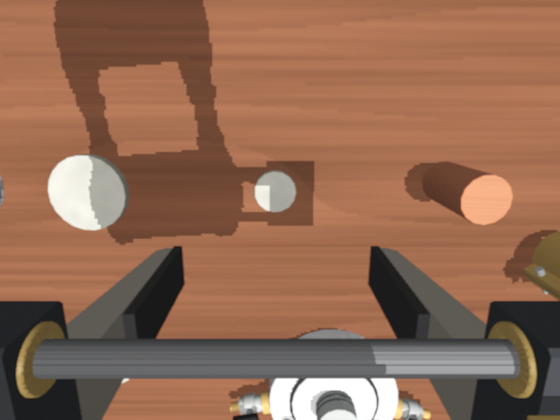

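```bash
python3 -m jog '[[[-0.0015,0,-0.033],[0,0,0]],[[0,0,-0.038],[0,0,0]],[[0,0,-0.038],[0,0,0]],[[0,0,-0.032],[0,0,0]],[[0,0,-0.018],[0,0,0]]]'
python3 -m jog '[[[0,0,-0.006],[0,0,0]],[[0,0,-0.002],[0,0,0]],[[0,0,0],[0,0,0]],[[0,0,0],[0,0,0]],[[0,0,0],[0,0,0]]]'
python3 -m jog '[[[0,0,0],[0,0,0]],[[0,0,0],[0,0,0]],[[0,0,0],[0,0,0]],[[0,0,0],[0,0,0]],[[0,0,0],[0,0,0]]]' 0.03 20
python3 -m jog '[[[0,0,0],[0,0,0]],[[0,0,0],[0,0,0]],[[0,0,0],[0,0,0]],[[0,0,0],[0,0,0]],[[0,0,0],[0,0,0]]]'
```

```text
time_s: 2.73
ee_pos: [0.4503, 0.1578, 0.1971]
ee_rot: [0.001, -3.136, 0.001]
ft_force: [0.2, 1.1, -0.4]
gripper_width: 1.0
gripper_force: 0.0
time_s: 3.15
ee_pos: [0.4535, 0.1575, 0.1944]
ee_rot: [0.001, 3.138, 0.0]
ft_force: [0.9, -0.3, -0.5]
gripper_width: 0.997
gripper_force: 0.0
time_s: 3.57
ee_pos: [0.4526, 0.1573, 0.1928]
ee_rot: [0.001, 3.141, 0.0]
ft_force: [-0.5, 0.5, 0.3]
gripper_width: 0.662
gripper_force: 0.0
time_s: 3.98
ee_pos: [0.4525, 0.1573, 0.1926]
ee_rot: [-0.001, -3.141, 0.0]
ft_force: [0.0, 0.1, -0.8]
gripper_width: 0.402
gripper_force: 20.0
```

```bash
python3 -m jog '[[[0,0,0.03],[0,0,0]],[[0,0,0.04],[0,0,0]],[[0.0265,0.0073,0.0185],[0,0,0]],[[0.0265,0.0073,0.0185],[0,0,0]],[[0.0265,0.0073,0.0185],[0,0,0]]]'
python3 -m jog '[[[0.0265,0.0073,0.0185],[0,0,0]],[[0.0265,0.0073,0.0185],[0,0,0]],[[0.0265,0.0073,0.0185],[0,0,0]],[[0.0265,0.0073,0.0185],[0,0,0]],[[0.0265,0.0073,0.0185],[0,0,0]]]'
python3 -m jog '[[[0,0,0],[0,0,0]],[[0,0,0],[0,0,0]],[[0,0,0],[0,0,0]],[[0,0,0],[0,0,0]],[[0,0,0],[0,0,0]]]'
python3 look.py 0.6645 0.216 0.06 pics/w2.png; python3 look.py 0.664 0.216 0.225
```

```text
time_s: 4.4
ee_pos: [0.5328, 0.1795, 0.3199]
ee_rot: [0.001, 3.14, 0.0]
ft_force: [-0.0, 0.1, -0.2]
gripper_width: 0.404
gripper_force: 20.0
time_s: 4.82
ee_pos: [0.6655, 0.216, 0.4112]
ee_rot: [-0.001, -3.141, 0.0]
ft_force: [-0.1, -0.4, -0.3]
gripper_width: 0.406
gripper_force: 20.0
time_s: 5.23
ee_pos: [0.6635, 0.2155, 0.4094]
ee_rot: [-0.001, -3.139, 0.001]
ft_force: [0.9, -0.3, 0.4]
gripper_width: 0.402
gripper_force: 20.0
t 5.28 tcp [0.6636 0.2155 0.4098] [-1.2000e-03 -3.1395e+00  5.0000e-04]
centre [0.6624 0.216 ] dia 0.0368 z 0.0594 n 1318 tcp->it [-0.0012  0.0004]
t 5.33 tcp [0.6638 0.2155 0.41  ] [-1.20e-03 -3.14e+00  4.00e-04]
centre [0.6604 0.2157] dia 0.0415 z 0.2264 n 5052 tcp->it [-0.0034  0.0001]
```

View pics/w2.png

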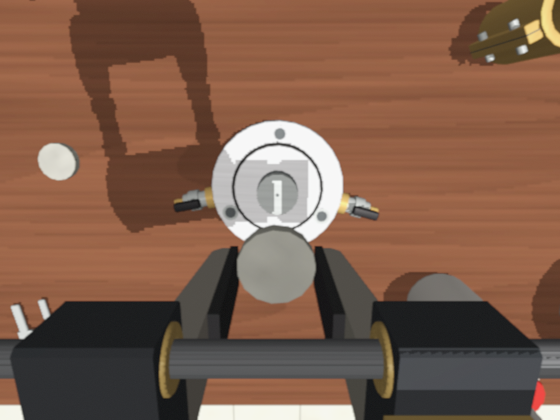

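```bash
python3 -m jog '[[[0,0.0004,-0.034],[0,0,0]],[[0,0,-0.04],[0,0,0]],[[0,0,-0.04],[0,0,0]],[[0,0,-0.026],[0,0,0]],[[0,0,-0.010],[0,0,0]]]'
python3 -m jog '[[[0,0,-0.003],[0,0,0]],[[0,0,-0.001],[0,0,0]],[[0,0,0],[0,0,0]],[[0,0,0],[0,0,0]],[[0,0,0],[0,0,0]]]'
python3 -m jog '[[[0,0,0],[0,0,0]],[[0,0,0],[0,0,0]],[[0,0,0],[0,0,0]],[[0,0,0],[0,0,0]],[[0,0,0],[0,0,0]]]'
```

```text
time_s: 5.75
ee_pos: [0.6621, 0.2156, 0.2545]
ee_rot: [-0.001, -3.132, 0.002]
ft_force: [-1.1, -0.1, -1.3]
gripper_width: 0.401
gripper_force: 20.0
time_s: 6.17
ee_pos: [0.6654, 0.2162, 0.2592]
ee_rot: [0.001, 3.138, 0.001]
ft_force: [-0.3, 0.3, 0.0]
gripper_width: 0.403
gripper_force: 20.0
time_s: 6.58
ee_pos: [0.6645, 0.2161, 0.2567]
ee_rot: [-0.001, -3.142, 0.0]
ft_force: [0.3, 0.0, -1.3]
gripper_width: 0.405
gripper_force: 20.0
```

```bash
python3 -m jog '[[[-0.0005,0,-0.002],[0,0,0]],[[0,0,-0.001],[0,0,0]],[[0,0,-0.0008],[0,0,0]],[[0,0,0],[0,0,0]],[[0,0,0],[0,0,0]]]'
python3 -m jog '[[[0,0,0],[0,0,0]],[[0,0,0],[0,0,0]],[[0,0,0],[0,0,0]],[[0,0,0],[0,0,0]],[[0,0,0],[0,0,0]]]'
```

```text
time_s: 7.0
ee_pos: [0.6641, 0.2161, 0.2528]
ee_rot: [-0.001, -3.142, 0.0]
ft_force: [-0.2, 0.4, 0.1]
gripper_width: 0.403
gripper_force: 20.0
time_s: 7.42
ee_pos: [0.6641, 0.2161, 0.2529]
ee_rot: [-0.001, -3.142, 0.0]
ft_force: [-0.6, 0.2, -0.2]
gripper_width: 0.401
gripper_force: 20.0
```

```bash
python3 -m jog '[[[0,0,0],[0,0,0]],[[0,0,0],[0,0,0]],[[0,0,0],[0,0,0]],[[0,0,0],[0,0,0]],[[0,0,0],[0,0,0]]]' 0.0919
python3 -m jog '[[[0,0,0.015],[0,0,0]],[[0,0,0.037],[0,0,0]],[[0,0,0.04],[0,0,0]],[[0,0,0.04],[0,0,0]],[[0,0,0.025],[0,0,0]]]'
python3 -m jog '[[[0,0,0],[0,0,0]],[[0,0,0],[0,0,0]],[[0,0,0],[0,0,0]],[[0,0,0],[0,0,0]],[[0,0,0],[0,0,0]]]'
python3 look.py 0.6645 0.216 0.07 pics/w3.png; python3 look.py 0.6645 0.216 0.07
```

```text
time_s: 7.83
ee_pos: [0.6641, 0.2161, 0.2529]
ee_rot: [0.001, 3.142, 0.0]
ft_force: [0.3, 0.6, 0.4]
gripper_width: 0.743
gripper_force: 0.0
time_s: 8.25
ee_pos: [0.6643, 0.2162, 0.4169]
ee_rot: [0.001, 3.134, 0.002]
ft_force: [0.6, 0.1, 1.7]
gripper_width: 1.0
gripper_force: 0.0
time_s: 8.67
ee_pos: [0.6637, 0.216, 0.4076]
ee_rot: [-0.001, -3.138, 0.001]
ft_force: [-0.0, -1.3, 0.1]
gripper_width: 1.0
gripper_force: 0.0
t 8.72 tcp [0.6638 0.216  0.4079] [-1.4000e-03 -3.1383e+00  8.0000e-04]
centre [0.6624 0.2157] dia 0.0368 z 0.0693 n 1403 tcp->it [-0.0014 -0.0004]
t 8.77 tcp [0.6639 0.216  0.4083] [-1.2000e-03 -3.1389e+00  7.0000e-04]
centre [0.6625 0.2157] dia 0.0367 z 0.0694 n 1400 tcp->it [-0.0014 -0.0004]
```

View pics/w3.png

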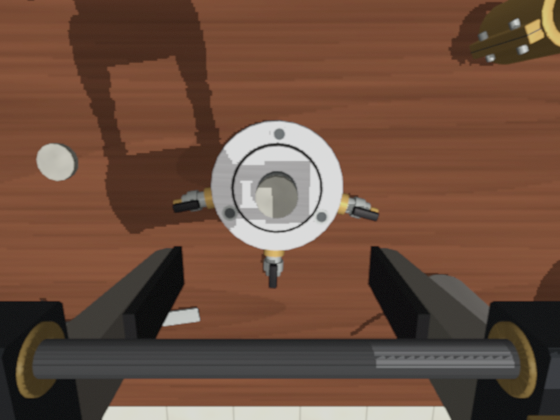

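The placed stone shows at (276,193) concentric with the pedestal, 0.3 mm off its measured centre. Next is the core.

```bash
python3 -m jog '[[[-0.0150,0.0065,0.002],[0,0,0]],[[-0.0274,0.0119,0.002],[0,0,0]],[[-0.0274,0.0119,0.002],[0,0,0]],[[-0.0274,0.0119,0.002],[0,0,0]],[[-0.0274,0.0119,0.002],[0,0,0]]]'
python3 -m jog '[[[-0.0274,0.0119,0.002],[0,0,0]],[[-0.0274,0.0119,0.002],[0,0,0]],[[-0.0271,0.0110,0.002],[0,0,0]],[[-0.0130,0.0060,0.0],[0,0,0]],[[0,0,0],[0,0,0]]]'
python3 -m jog '[[[0,0,0],[0,0,0]],[[0,0,0],[0,0,0]],[[0,0,0],[0,0,0]],[[0,0,0],[0,0,0]],[[0,0,0],[0,0,0]]]'
python3 look.py 0.444 0.311 0.076; python3 look.py 0.444 0.311 0.076
```

```text
time_s: 9.18
ee_pos: [0.5381, 0.2705, 0.4192]
ee_rot: [-0.002, -3.14, 0.0]
ft_force: [-0.3, 0.1, 0.5]
gripper_width: 1.0
gripper_force: 0.0
time_s: 9.6
ee_pos: [0.4425, 0.3121, 0.4258]
ee_rot: [0.003, -3.141, -0.0]
ft_force: [0.7, -0.4, -0.1]
gripper_width: 1.003
gripper_force: 0.0
time_s: 10.02
ee_pos: [0.4453, 0.3105, 0.4256]
ee_rot: [-0.003, -3.141, 0.0]
ft_force: [0.7, -0.1, -0.4]
gripper_width: 1.001
gripper_force: 0.0
t 10.07 tcp [0.4452 0.3106 0.4257] [-2.8000e-03 -3.1413e+00  3.0000e-04]
centre [0.4425 0.3117] dia 0.0366 z 0.0754 n 1309 tcp->it [-0.0027  0.0011]
t 10.12 tcp [0.445  0.3107 0.4257] [-2.4000e-03 -3.1413e+00  3.0000e-04]
centre [0.4425 0.3117] dia 0.0366 z 0.0753 n 1306 tcp->it [-0.0025  0.001 ]
```

```bash
python3 -m jog '[[[-0.001,0.0012,-0.018],[0,0,0]],[[0,0,-0.037],[0,0,0]],[[0,0,-0.04],[0,0,0]],[[0,0,-0.04],[0,0,0]],[[0,0,-0.035],[0,0,0]]]'
python3 -m jog '[[[0,0,-0.024],[0,0,0]],[[0,0,-0.011],[0,0,0]],[[0,0,-0.005],[0,0,0]],[[0,0,0],[0,0,0]],[[0,0,0],[0,0,0]]]'
python3 -m jog '[[[0,0,0],[0,0,0]],[[0,0,0],[0,0,0]],[[0,0,0],[0,0,0]],[[0,0,0],[0,0,0]],[[0,0,0],[0,0,0]]]' 0.03 30
python3 -m jog '[[[0,0,0],[0,0,0]],[[0,0,0],[0,0,0]],[[0,0,0],[0,0,0]],[[0,0,0],[0,0,0]],[[0,0,0],[0,0,0]]]'
```

```text
time_s: 10.53
ee_pos: [0.4432, 0.3118, 0.2537]
ee_rot: [-0.002, -3.141, 0.001]
ft_force: [0.1, 0.9, -0.5]
gripper_width: 0.999
gripper_force: 0.0
time_s: 10.95
ee_pos: [0.4445, 0.3125, 0.2176]
ee_rot: [0.001, 3.139, 0.002]
ft_force: [-0.6, -0.8, 0.5]
gripper_width: 0.998
gripper_force: 0.0
time_s: 11.37
ee_pos: [0.4437, 0.3122, 0.2163]
ee_rot: [0.001, 3.141, 0.0]
ft_force: [-0.8, 0.1, -0.1]
gripper_width: 0.658
gripper_force: 0.0
time_s: 11.78
ee_pos: [0.4435, 0.3122, 0.2159]
ee_rot: [-0.001, -3.141, -0.0]
ft_force: [-1.4, 0.4, 1.1]
gripper_width: 0.406
gripper_force: 30.0
```

```bash
python3 -m jog '[[[0,0,0.015],[0,0,0]],[[0,0,0.035],[0,0,0]],[[0.010,-0.0048,0.030],[0,0,0]],[[0.027,-0.013,0.015],[0,0,0]],[[0.027,-0.013,0.005],[0,0,0]]]'
python3 -m jog '[[[0.027,-0.013,0],[0,0,0]],[[0.027,-0.013,0],[0,0,0]],[[0.027,-0.013,0],[0,0,0]],[[0.027,-0.013,0],[0,0,0]],[[0.018,-0.0085,0],[0,0,0]]]'
python3 -m jog '[[[0.0099,-0.0046,0],[0,0,0]],[[0,0,-0.004],[0,0,0]],[[0,0,-0.006],[0,0,0]],[[0,0,-0.006],[0,0,0]],[[0,0,-0.005],[0,0,0]]]'
python3 -m jog '[[[0,0,-0.003],[0,0,0]],[[0,0,-0.001],[0,0,0]],[[0,0,0],[0,0,0]],[[0,0,0],[0,0,0]],[[0,0,0],[0,0,0]]]'
```

```text
time_s: 12.2
ee_pos: [0.5086, 0.2818, 0.3195]
ee_rot: [-0.002, 3.136, 0.003]
ft_force: [0.9, 1.0, -1.9]
gripper_width: 0.406
gripper_force: 30.0
time_s: 12.62
ee_pos: [0.6354, 0.2191, 0.3151]
ee_rot: [-0.003, -3.141, 0.001]
ft_force: [-0.0, -0.4, -1.0]
gripper_width: 0.411
gripper_force: 30.0
time_s: 13.03
ee_pos: [0.6423, 0.2169, 0.2933]
ee_rot: [0.0, -3.139, 0.0]
ft_force: [-0.1, 0.6, -2.1]
gripper_width: 0.407
gripper_force: 30.0
time_s: 13.45
ee_pos: [0.6435, 0.2164, 0.2914]
ee_rot: [0.001, 3.141, 0.0]
ft_force: [0.3, -1.1, -1.7]
gripper_width: 0.411
gripper_force: 30.0
```

```bash
python3 -m jog '[[[0.003,0,0],[0,0,0]],[[0.006,0,0],[0,0,0]],[[0.006,0,0],[0,0,0]],[[0.0035,0,0],[0,0,0]],[[0.0014,0,0],[0,0,0]]]'
python3 -m jog '[[[0,0,-0.001],[0,0,0]],[[0,0,-0.002],[0,0,0]],[[0,0,-0.001],[0,0,0]],[[0,0,0],[0,0,0]],[[0,0,0],[0,0,0]]]'
python3 -m jog '[[[0,0,0],[0,0,0]],[[0,0,0],[0,0,0]],[[0,0,0],[0,0,0]],[[0,0,0],[0,0,0]],[[0,0,0],[0,0,0]]]'
```

```text
time_s: 13.87
ee_pos: [0.6642, 0.2161, 0.2909]
ee_rot: [0.002, 3.141, 0.0]
ft_force: [0.1, 0.4, -2.2]
gripper_width: 0.409
gripper_force: 30.0
time_s: 14.28
ee_pos: [0.6632, 0.2163, 0.2867]
ee_rot: [-0.001, -3.141, 0.0]
ft_force: [-0.4, -1.0, -2.5]
gripper_width: 0.406
gripper_force: 30.0
time_s: 14.7
ee_pos: [0.6634, 0.2163, 0.287]
ee_rot: [0.001, 3.141, 0.0]
ft_force: [-0.2, -0.8, -1.7]
gripper_width: 0.408
gripper_force: 30.0
```

```bash
python3 -m jog '[[[0,0,-0.0006],[0,0,0]],[[0,0,-0.0003],[0,0,0]],[[0,0,-0.0003],[0,0,0]],[[0,0,0],[0,0,0]],[[0,0,0],[0,0,0]]]'
python3 -m jog '[[[0,0,0],[0,0,0]],[[0,0,0],[0,0,0]],[[0,0,0],[0,0,0]],[[0,0,0],[0,0,0]],[[0,0,0],[0,0,0]]]'
```

```text
time_s: 15.12
ee_pos: [0.6634, 0.2163, 0.2859]
ee_rot: [0.001, 3.141, 0.0]
ft_force: [0.1, 0.0, 0.3]
gripper_width: 0.407
gripper_force: 30.0
time_s: 15.53
ee_pos: [0.6634, 0.2163, 0.2859]
ee_rot: [0.001, 3.141, -0.0]
ft_force: [-1.3, -0.3, 1.3]
gripper_width: 0.411
gripper_force: 30.0
```

Contact is made: the weight has left the wrist. Release, go up and check.

```bash
python3 -m jog '[[[0,0,0],[0,0,0]],[[0,0,0],[0,0,0]],[[0,0,0],[0,0,0]],[[0,0,0],[0,0,0]],[[0,0,0],[0,0,0]]]' 0.0919
python3 -m jog '[[[0,0,0],[0,0,0]],[[0,0,0],[0,0,0]],[[0,0,0.015],[0,0,0]],[[0,0,0.03],[0,0,0]],[[0,0,0.038],[0,0,0]]]'
python3 -m jog '[[[0,0,0.038],[0,0,0]],[[0,0,0.038],[0,0,0]],[[0,0,0.03],[0,0,0]],[[0,0,0.015],[0,0,0]],[[0,0,0.006],[0,0,0]]]'
python3 -m jog '[[[0,0,0],[0,0,0]],[[0,0,0],[0,0,0]],[[0,0,0],[0,0,0]],[[0,0,0],[0,0,0]],[[0,0,0],[0,0,0]]]'
python3 look.py 0.6625 0.216 0.146 pics/w4.png; python3 look.py 0.6625 0.216 0.146
```

```text
time_s: 15.95
ee_pos: [0.6634, 0.2163, 0.2857]
ee_rot: [0.001, 3.142, 0.0]
ft_force: [-0.0, 0.4, -0.6]
gripper_width: 0.745
gripper_force: 0.0
time_s: 16.37
ee_pos: [0.6625, 0.2161, 0.3672]
ee_rot: [-0.001, -3.136, 0.001]
ft_force: [0.2, -0.3, 0.5]
gripper_width: 0.997
gripper_force: 0.0
time_s: 16.78
ee_pos: [0.6632, 0.2163, 0.5019]
ee_rot: [0.001, 3.133, 0.002]
ft_force: [0.3, -0.8, 0.3]
gripper_width: 1.0
gripper_force: 0.0
time_s: 17.2
ee_pos: [0.6633, 0.2162, 0.4938]
ee_rot: [-0.001, -3.139, 0.001]
ft_force: [-0.0, 0.4, -0.1]
gripper_width: 1.0
gripper_force: 0.0
t 17.25 tcp [0.6634 0.2162 0.4942] [-1.3000e-03 -3.1393e+00  6.0000e-04]
centre [0.6625 0.2158] dia 0.0367 z 0.1453 n 1319 tcp->it [-0.0009 -0.0004]
t 17.3 tcp [0.6634 0.2162 0.4947] [-1.30e-03 -3.14e+00  4.00e-04]
centre [0.6624 0.2158] dia 0.0367 z 0.1453 n 1321 tcp->it [-0.0009 -0.0004]
```

View pics/w4.png

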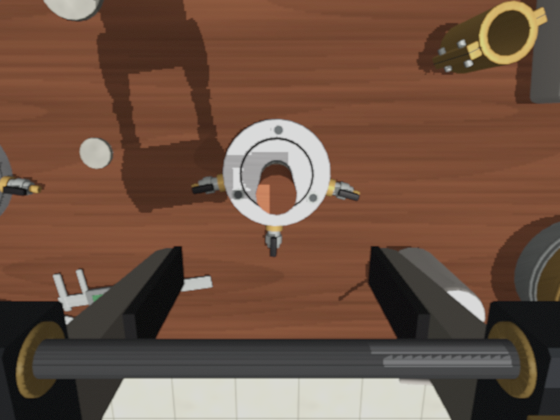

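Core upright at (276,187), centred within 0.3 mm. Next the second stone.

```bash
python3 -m jog '[[[-0.0012,-0.012,-0.006],[0,0,0]],[[-0.0027,-0.026,-0.016],[0,0,0]],[[-0.0027,-0.026,-0.016],[0,0,0]],[[-0.0027,-0.026,-0.016],[0,0,0]],[[-0.0027,-0.026,-0.016],[0,0,0]]]' 0.06
python3 -m jog '[[[-0.0027,-0.026,-0.016],[0,0,0]],[[-0.0027,-0.026,-0.016],[0,0,0]],[[-0.0027,-0.026,-0.016],[0,0,0]],[[-0.002,-0.020,-0.011],[0,0,0]],[[-0.0013,-0.0118,-0.006],[0,0,0]]]'
python3 -m jog '[[[0,0,0],[0,0,0]],[[0,0,0],[0,0,0]],[[0,0,0],[0,0,0]],[[0,0,0],[0,0,0]],[[0,0,0],[0,0,0]]]'
python3 look.py 0.639 -0.0095 0.01 pics/w5.png; python3 look.py 0.639 -0.0095 0.01
```

```text
time_s: 17.72
ee_pos: [0.651, 0.0993, 0.4247]
ee_rot: [-0.001, -3.141, 0.0]
ft_force: [0.8, -0.6, 0.4]
gripper_width: 0.664
gripper_force: 0.0
time_s: 18.13
ee_pos: [0.6392, -0.0116, 0.3585]
ee_rot: [-0.004, -3.138, -0.0]
ft_force: [-0.8, 0.2, -0.4]
gripper_width: 0.652
gripper_force: 0.0
time_s: 18.55
ee_pos: [0.6403, -0.0084, 0.3617]
ee_rot: [-0.001, 3.14, -0.0]
ft_force: [-0.3, -0.3, -0.1]
gripper_width: 0.654
gripper_force: 0.0
t 18.6 tcp [ 0.6402 -0.0085  0.3615] [-9.0000e-04  3.1403e+00 -2.0000e-04]
centre [ 0.6387 -0.0101] dia 0.0367 z 0.0094 n 1302 tcp->it [-0.0015 -0.0016]
t 18.65 tcp [ 0.6401 -0.0087  0.3613] [-6.0000e-04  3.1407e+00 -2.0000e-04]
centre [ 0.6387 -0.0101] dia 0.0367 z 0.0093 n 1299 tcp->it [-0.0015 -0.0014]
```

View pics/w5.png

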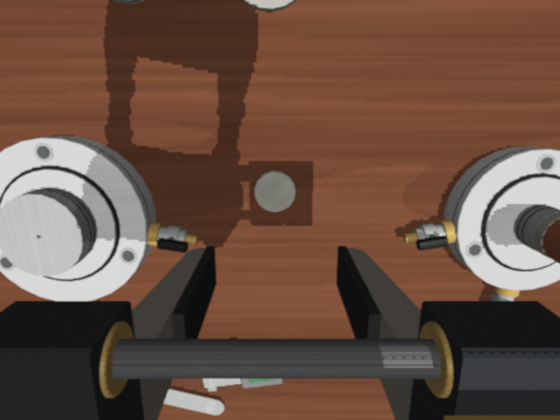

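```bash
python3 -m jog '[[[0,0,-0.018],[0,0,0]],[[0,0,-0.036],[0,0,0]],[[0,0,-0.038],[0,0,0]],[[0,0,-0.034],[0,0,0]],[[0,0,-0.022],[0,0,0]]]'
python3 -m jog '[[[0,0,-0.012],[0,0,0]],[[0,0,-0.005],[0,0,0]],[[0,0,-0.002],[0,0,0]],[[0,0,0],[0,0,0]],[[0,0,0],[0,0,0]]]'
python3 -m jog '[[[0,0,0],[0,0,0]],[[0,0,0],[0,0,0]],[[0,0,0],[0,0,0]],[[0,0,0],[0,0,0]],[[0,0,0],[0,0,0]]]'
```

```text
time_s: 19.07
ee_pos: [0.6386, -0.0088, 0.2089]
ee_rot: [-0.0, -3.137, -0.002]
ft_force: [-1.2, 0.8, -0.4]
gripper_width: 0.654
gripper_force: 0.0
time_s: 19.48
ee_pos: [0.641, -0.0097, 0.1958]
ee_rot: [0.001, 3.138, -0.001]
ft_force: [0.0, 0.9, -0.1]
gripper_width: 0.653
gripper_force: 0.0
time_s: 19.9
ee_pos: [0.64, -0.0095, 0.1939]
ee_rot: [0.001, 3.141, -0.0]
ft_force: [0.5, -0.8, 0.5]
gripper_width: 0.656
gripper_force: 0.0
```

```bash
python3 -m jog '[[[0,0,-0.001],[0,0,0]],[[0,0,0],[0,0,0]],[[0,0,0],[0,0,0]],[[0,0,0],[0,0,0]],[[0,0,0],[0,0,0]]]' 0.03 20
python3 -m jog '[[[0,0,0],[0,0,0]],[[0,0,0],[0,0,0]],[[0,0,0],[0,0,0]],[[0,0,0],[0,0,0]],[[0,0,0],[0,0,0]]]'
```

```text
time_s: 20.32
ee_pos: [0.6399, -0.0095, 0.1927]
ee_rot: [-0.001, -3.142, 0.0]
ft_force: [0.4, 0.1, -1.3]
gripper_width: 0.404
gripper_force: 20.0
time_s: 20.73
ee_pos: [0.64, -0.0095, 0.1927]
ee_rot: [-0.001, -3.142, -0.0]
ft_force: [-0.1, -0.5, 0.2]
gripper_width: 0.403
gripper_force: 20.0
```

```bash
python3 -m jog '[[[0,0,0.015],[0,0,0]],[[0,0,0.035],[0,0,0]],[[0,0,0.04],[0,0,0]],[[0.0026,0.0245,0.0215],[0,0,0]],[[0.0026,0.0245,0.0215],[0,0,0]]]'
python3 -m jog '[[[0.0026,0.0245,0.0215],[0,0,0]],[[0.0026,0.0245,0.0215],[0,0,0]],[[0.0027,0.026,0],[0,0,0]],[[0.0027,0.026,0],[0,0,0]],[[0.0027,0.026,0],[0,0,0]]]'
python3 -m jog '[[[0.0027,0.025,0],[0,0,0]],[[0.0016,0.016,0],[0,0,0]],[[0.0009,0.0088,0],[0,0,0]],[[0,0,-0.004],[0,0,0]],[[0,0,-0.007],[0,0,0]]]'
python3 -m jog '[[[0,0,-0.007],[0,0,0]],[[0,0,-0.004],[0,0,0]],[[0,0,-0.002],[0,0,0]],[[0,0,0],[0,0,0]],[[0,0,0],[0,0,0]]]'
python3 -m jog '[[[0,0,0],[0,0,0]],[[0,0,0],[0,0,0]],[[0,0,0],[0,0,0]],[[0,0,0],[0,0,0]],[[0,0,0],[0,0,0]]]'
```

```text
time_s: 21.15
ee_pos: [0.6457, 0.039, 0.3301]
ee_rot: [0.005, 3.137, -0.001]
ft_force: [-0.7, 0.2, -0.5]
gripper_width: 0.403
gripper_force: 20.0
time_s: 21.57
ee_pos: [0.6584, 0.1678, 0.371]
ee_rot: [0.001, 3.139, 0.0]
ft_force: [-0.3, -0.1, -0.4]
gripper_width: 0.402
gripper_force: 20.0
time_s: 21.98
ee_pos: [0.664, 0.2158, 0.3586]
ee_rot: [0.001, 3.14, -0.001]
ft_force: [-0.2, 0.7, -1.8]
gripper_width: 0.402
gripper_force: 20.0
time_s: 22.4
ee_pos: [0.6637, 0.2157, 0.3445]
ee_rot: [-0.002, -3.141, 0.0]
ft_force: [0.4, -0.3, -0.1]
gripper_width: 0.404
gripper_force: 20.0
time_s: 22.82
ee_pos: [0.6637, 0.2163, 0.3449]
ee_rot: [0.001, 3.141, 0.0]
ft_force: [-0.1, 0.7, 0.5]
gripper_width: 0.408
gripper_force: 20.0
```

```bash
python3 -m jog '[[[0,0,-0.0015],[0,0,0]],[[0,0,-0.002],[0,0,0]],[[0,0,-0.0012],[0,0,0]],[[0,0,-0.0005],[0,0,0]],[[0,0,0],[0,0,0]]]'
python3 -m jog '[[[0,0,-0.0003],[0,0,0]],[[0,0,-0.0003],[0,0,0]],[[0,0,0],[0,0,0]],[[0,0,0],[0,0,0]],[[0,0,0],[0,0,0]]]'
python3 -m jog '[[[0,0,0],[0,0,0]],[[0,0,0],[0,0,0]],[[0,0,0],[0,0,0]],[[0,0,0],[0,0,0]],[[0,0,0],[0,0,0]]]'
```

```text
time_s: 23.23
ee_pos: [0.6636, 0.2163, 0.3391]
ee_rot: [-0.001, -3.141, 0.0]
ft_force: [-1.2, 0.5, -0.5]
gripper_width: 0.402
gripper_force: 20.0
time_s: 23.65
ee_pos: [0.6637, 0.2163, 0.339]
ee_rot: [0.001, 3.141, 0.0]
ft_force: [-0.5, -0.5, -0.4]
gripper_width: 0.407
gripper_force: 20.0
time_s: 24.07
ee_pos: [0.6637, 0.2163, 0.3389]
ee_rot: [-0.001, -3.142, 0.0]
ft_force: [0.5, -1.1, -0.3]
gripper_width: 0.404
gripper_force: 20.0
```

```bash
python3 -m jog '[[[0,0,0],[0,0,0]],[[0,0,0],[0,0,0]],[[0,0,0],[0,0,0]],[[0,0,0],[0,0,0]],[[0,0,0],[0,0,0]]]' 0.0919
python3 -m jog '[[[0,0,0.010],[0,0,0]],[[0,0,0.025],[0,0,0]],[[0,0,0.036],[0,0,0]],[[0,0,0.038],[0,0,0]],[[0,0,0.03],[0,0,0]]]'
python3 -m jog '[[[0,0,0.018],[0,0,0]],[[0,0,0.010],[0,0,0]],[[0,0,0],[0,0,0]],[[0,0,0],[0,0,0]],[[0,0,0],[0,0,0]]]'
python3 look.py 0.6625 0.216 0.156; python3 look.py 0.6625 0.216 0.156
```

```text
time_s: 24.48
ee_pos: [0.6637, 0.2163, 0.3389]
ee_rot: [0.001, 3.142, 0.0]
ft_force: [-0.0, 0.3, 0.0]
gripper_width: 0.745
gripper_force: 0.0
time_s: 24.9
ee_pos: [0.6634, 0.2163, 0.4821]
ee_rot: [0.001, 3.138, 0.001]
ft_force: [0.6, -0.4, 1.0]
gripper_width: 0.996
gripper_force: 0.0
time_s: 25.32
ee_pos: [0.6636, 0.2162, 0.5034]
ee_rot: [-0.001, -3.138, 0.001]
ft_force: [0.3, 0.2, -0.2]
gripper_width: 0.997
gripper_force: 0.0
t 25.37 tcp [0.6636 0.2163 0.5032] [-1.3000e-03 -3.1373e+00  1.0000e-03]
centre [0.6626 0.2158] dia 0.0368 z 0.1554 n 1331 tcp->it [-0.001  -0.0004]
t 25.42 tcp [0.6636 0.2163 0.5033] [-1.3000e-03 -3.1375e+00  9.0000e-04]
centre [0.6625 0.2159] dia 0.0367 z 0.1554 n 1325 tcp->it [-0.0011 -0.0004]
```

```bash
python3 -m jog '[[[-0.006,-0.0174,-0.0044],[0,0,0]],[[-0.012,-0.0349,-0.0088],[0,0,0]],[[-0.012,-0.0349,-0.0088],[0,0,0]],[[-0.012,-0.0349,-0.0088],[0,0,0]],[[-0.012,-0.0349,-0.0088],[0,0,0]]]'
python3 -m jog '[[[-0.012,-0.0349,-0.0088],[0,0,0]],[[-0.012,-0.0349,-0.0088],[0,0,0]],[[-0.012,-0.0349,-0.0088],[0,0,0]],[[-0.012,-0.0349,-0.0088],[0,0,0]],[[-0.012,-0.0349,-0.0088],[0,0,0]]]'
python3 -m jog '[[[-0.012,-0.0349,-0.0088],[0,0,0]],[[-0.012,-0.0349,-0.0088],[0,0,0]],[[-0.012,-0.0349,-0.0088],[0,0,0]],[[-0.012,-0.0349,-0.0088],[0,0,0]],[[-0.012,-0.0349,-0.0088],[0,0,0]]]'
python3 -m jog '[[[-0.006,-0.0174,-0.0044],[0,0,0]],[[0,0,0],[0,0,0]],[[0,0,0],[0,0,0]],[[0,0,0],[0,0,0]],[[0,0,0],[0,0,0]]]'
python3 -m jog '[[[0,0,0],[0,0,0]],[[0,0,0],[0,0,0]],[[0,0,0],[0,0,0]],[[0,0,0],[0,0,0]],[[0,0,0],[0,0,0]]]'
python3 look.py 0.482 -0.3065 0.024 pics/w6.png; python3 look.py 0.482 -0.3065 0.024
```

```text
time_s: 25.83
ee_pos: [0.6086, 0.0581, 0.4644]
ee_rot: [-0.0, -3.139, -0.0]
ft_force: [-0.3, -1.2, 0.5]
gripper_width: 0.999
gripper_force: 0.0
time_s: 26.25
ee_pos: [0.5484, -0.1166, 0.4206]
ee_rot: [-0.001, -3.14, -0.001]
ft_force: [0.8, 0.5, 0.3]
gripper_width: 0.999
gripper_force: 0.0
time_s: 26.67
ee_pos: [0.4884, -0.291, 0.3767]
ee_rot: [-0.001, -3.14, -0.002]
ft_force: [-0.1, -0.1, 0.2]
gripper_width: 1.0
gripper_force: 0.0
time_s: 27.08
ee_pos: [0.4842, -0.3059, 0.374]
ee_rot: [-0.001, 3.141, 0.0]
ft_force: [-0.0, -1.0, -0.7]
gripper_width: 1.002
gripper_force: 0.0
time_s: 27.5
ee_pos: [0.4838, -0.3069, 0.374]
ee_rot: [0.001, 3.141, -0.0]
ft_force: [-0.9, 0.0, 0.2]
gripper_width: 0.998
gripper_force: 0.0
t 27.55 tcp [ 0.4837 -0.307   0.374 ] [ 1.0000e-03  3.1415e+00 -1.0000e-04]
centre [ 0.4814 -0.3085] dia 0.0359 z 0.0232 n 912 tcp->it [-0.0023 -0.0015]
t 27.6 tcp [ 0.4837 -0.3071  0.3739] [ 1.1000e-03  3.1415e+00 -1.0000e-04]
centre [ 0.4814 -0.3084] dia 0.0359 z 0.0232 n 910 tcp->it [-0.0023 -0.0014]
```

View pics/w6.png

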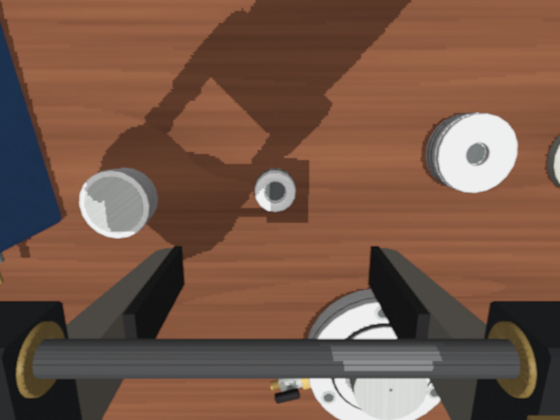

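```bash
python3 -m jog '[[[-0.0009,-0.001,-0.018],[0,0,0]],[[0,0,-0.038],[0,0,0]],[[0,0,-0.04],[0,0,0]],[[0,0,-0.036],[0,0,0]],[[0,0,-0.024],[0,0,0]]]'
python3 -m jog '[[[0,0,-0.012],[0,0,0]],[[0,0,-0.006],[0,0,0]],[[0,0,-0.002],[0,0,0]],[[0,0,0],[0,0,0]],[[0,0,0],[0,0,0]]]'
python3 -m jog '[[[0,0,0],[0,0,0]],[[0,0,0],[0,0,0]],[[0,0,0],[0,0,0]],[[0,0,0],[0,0,0]],[[0,0,0],[0,0,0]]]' 0.03 20
python3 -m jog '[[[0,0,0],[0,0,0]],[[0,0,0],[0,0,0]],[[0,0,0],[0,0,0]],[[0,0,0],[0,0,0]],[[0,0,0],[0,0,0]]]'
```

```text
time_s: 28.02
ee_pos: [0.4816, -0.3071, 0.2141]
ee_rot: [-0.002, -3.138, -0.005]
ft_force: [-0.7, 0.0, 0.1]
gripper_width: 0.998
gripper_force: 0.0
time_s: 28.43
ee_pos: [0.4835, -0.3089, 0.1999]
ee_rot: [0.001, 3.139, -0.004]
ft_force: [-0.4, -0.8, 0.4]
gripper_width: 1.0
gripper_force: 0.0
time_s: 28.85
ee_pos: [0.4828, -0.3082, 0.1981]
ee_rot: [0.001, 3.141, -0.0]
ft_force: [0.9, 0.7, -1.0]
gripper_width: 0.66
gripper_force: 0.0
time_s: 29.27
ee_pos: [0.4827, -0.3081, 0.1979]
ee_rot: [-0.001, -3.141, -0.0]
ft_force: [0.1, 0.3, -0.2]
gripper_width: 0.407
gripper_force: 20.0
```

```bash
python3 -m jog '[[[0,0,0.015],[0,0,0]],[[0,0,0.035],[0,0,0]],[[0.006,0.0175,0.0136],[0,0,0]],[[0.0121,0.035,0.0136],[0,0,0]],[[0.0121,0.035,0.0136],[0,0,0]]]'
python3 -m jog '[[[0.0121,0.035,0.0136],[0,0,0]],[[0.0121,0.035,0.0136],[0,0,0]],[[0.0121,0.035,0.0136],[0,0,0]],[[0.0121,0.035,0.0136],[0,0,0]],[[0.0121,0.035,0.0136],[0,0,0]]]'
python3 -m jog '[[[0.0121,0.035,0.0136],[0,0,0]],[[0.0121,0.035,0.0136],[0,0,0]],[[0.0121,0.035,0],[0,0,0]],[[0.0121,0.035,0],[0,0,0]],[[0.0121,0.035,0],[0,0,0]]]'
python3 -m jog '[[[0.0121,0.035,0],[0,0,0]],[[0.008,0.023,0],[0,0,0]],[[0.006,0.0175,0],[0,0,0]],[[0.0037,0.0114,0],[0,0,0]],[[0,0,0],[0,0,0]]]'
python3 -m jog '[[[0,0,-0.003],[0,0,0]],[[0,0,-0.007],[0,0,0]],[[0,0,-0.007],[0,0,0]],[[0,0,-0.005],[0,0,0]],[[0,0,-0.002],[0,0,0]]]'
python3 -m jog '[[[0,0,0],[0,0,0]],[[0,0,0],[0,0,0]],[[0,0,0],[0,0,0]],[[0,0,0],[0,0,0]],[[0,0,0],[0,0,0]]]'
python3 -m jog '[[[0,0,0],[0,0,0]],[[0,0,0],[0,0,0]],[[0,0,0],[0,0,0]],[[0,0,0],[0,0,0]],[[0,0,0],[0,0,0]]]'
```

```text
time_s: 29.68
ee_pos: [0.513, -0.2205, 0.2897]
ee_rot: [0.006, 3.141, -0.001]
ft_force: [0.2, -0.2, -0.9]
gripper_width: 0.409
gripper_force: 20.0
time_s: 30.1
ee_pos: [0.5736, -0.0437, 0.3572]
ee_rot: [-0.001, -3.141, -0.0]
ft_force: [-0.0, -1.4, -0.7]
gripper_width: 0.406
gripper_force: 20.0
time_s: 30.52
ee_pos: [0.6342, 0.1313, 0.384]
ee_rot: [0.001, 3.141, -0.0]
ft_force: [0.6, -0.0, -1.4]
gripper_width: 0.402
gripper_force: 20.0
time_s: 30.93
ee_pos: [0.6638, 0.2182, 0.3832]
ee_rot: [0.002, -3.141, -0.001]
ft_force: [0.8, -0.2, -0.8]
gripper_width: 0.409
gripper_force: 20.0
time_s: 31.35
ee_pos: [0.6634, 0.2153, 0.358]
ee_rot: [-0.003, -3.139, 0.001]
ft_force: [-0.0, -0.4, -0.9]
gripper_width: 0.404
gripper_force: 20.0
time_s: 31.77
ee_pos: [0.6638, 0.2163, 0.3604]
ee_rot: [0.001, 3.141, 0.0]
ft_force: [0.1, 0.7, -0.8]
gripper_width: 0.405
gripper_force: 20.0
time_s: 32.18
ee_pos: [0.6638, 0.2163, 0.3599]
ee_rot: [-0.001, -3.142, -0.0]
ft_force: [0.5, -0.6, -0.6]
gripper_width: 0.407
gripper_force: 20.0
```

Right over the stack, 6 mm to go.

```bash
python3 -m jog '[[[0,0,-0.0015],[0,0,0]],[[0,0,-0.002],[0,0,0]],[[0,0,-0.0012],[0,0,0]],[[0,0,-0.0005],[0,0,0]],[[0,0,0],[0,0,0]]]'
python3 -m jog '[[[0,0,-0.0004],[0,0,0]],[[0,0,-0.0003],[0,0,0]],[[0,0,0],[0,0,0]],[[0,0,0],[0,0,0]],[[0,0,0],[0,0,0]]]'
python3 -m jog '[[[0,0,0],[0,0,0]],[[0,0,0],[0,0,0]],[[0,0,0],[0,0,0]],[[0,0,0],[0,0,0]],[[0,0,0],[0,0,0]]]'
```

```text
time_s: 32.6
ee_pos: [0.6637, 0.2163, 0.3543]
ee_rot: [-0.001, -3.141, 0.0]
ft_force: [0.1, -0.3, -1.0]
gripper_width: 0.407
gripper_force: 20.0
time_s: 33.02
ee_pos: [0.6638, 0.2163, 0.3541]
ee_rot: [0.001, 3.142, -0.0]
ft_force: [-0.2, -0.6, -0.2]
gripper_width: 0.407
gripper_force: 20.0
time_s: 33.43
ee_pos: [0.6638, 0.2163, 0.354]
ee_rot: [0.001, 3.142, 0.0]
ft_force: [1.4, -0.0, -0.6]
gripper_width: 0.407
gripper_force: 20.0
```

```bash
python3 -m jog '[[[0,0,0],[0,0,0]],[[0,0,0],[0,0,0]],[[0,0,0],[0,0,0]],[[0,0,0],[0,0,0]],[[0,0,0],[0,0,0]]]' 0.0919
python3 -m jog '[[[0,0,0.010],[0,0,0]],[[0,0,0.025],[0,0,0]],[[0,0,0.036],[0,0,0]],[[0,0,0.038],[0,0,0]],[[0,0,0.034],[0,0,0]]]'
python3 -m jog '[[[0,0,0.020],[0,0,0]],[[0,0,0.013],[0,0,0]],[[0,0,0],[0,0,0]],[[0,0,0],[0,0,0]],[[0,0,0],[0,0,0]]]'
python3 look.py 0.6625 0.216 0.18; python3 look.py 0.6625 0.216 0.18
python3 -m jog '[[[0,-0.01,0],[0,0,0]],[[0,-0.03,0],[0,0,0]],[[0,-0.03,0],[0,0,0]],[[0,-0.03,0],[0,0,0]],[[0,-0.03,0],[0,0,0]]]'
python3 -m jog '[[[0,-0.03,0],[0,0,0]],[[0,-0.03,0],[0,0,0]],[[0,-0.03,0],[0,0,0]],[[0,-0.01,0],[0,0,0]],[[0,0,0],[0,0,0]]]'
python3 - <<'E'
from h import *
f,E=cam("scene");P=pts(f,E)
u,v=map(int,proj(f,E,(.6637,.2163,.12)));c=f["img"][v-80:v+80,u-90:u+90]
cv2.imwrite("pics/s9.png",cv2.resize(c,None,fx=4,fy=3.75,interpolation=cv2.INTER_CUBIC)); print(u,v)
near=np.hypot(P[...,0]-.6637,P[...,1]-.2163)<.03
for a,b in((.045,.058),(.061,.069),(.075,.1),(.1,.125),(.125,.145),(.147,.155),(.158,.178)):
    q=P[near&(P[...,2]>a)&(P[...,2]<b)]; print(a,b,len(q),q[:,0].max().round(4),q[:,1].min().round(4),q[:,1].max().round(4),((q[:,1].min()+q[:,1].max())/2).round(4))
E
```

```text
time_s: 33.85
ee_pos: [0.6638, 0.2163, 0.3541]
ee_rot: [0.001, 3.141, 0.0]
ft_force: [1.1, 0.2, 0.2]
gripper_width: 0.748
gripper_force: 0.0
time_s: 34.27
ee_pos: [0.6634, 0.2162, 0.5003]
ee_rot: [0.001, 3.14, 0.0]
ft_force: [-0.7, -0.4, 0.6]
gripper_width: 0.997
gripper_force: 0.0
time_s: 34.68
ee_pos: [0.6637, 0.2163, 0.5286]
ee_rot: [-0.001, -3.139, 0.0]
ft_force: [-0.1, 1.0, -0.2]
gripper_width: 1.002
gripper_force: 0.0
t 34.73 tcp [0.6637 0.2162 0.528 ] [-1.3000e-03 -3.1385e+00  7.0000e-04]
centre [0.6626 0.2159] dia 0.0359 z 0.1792 n 907 tcp->it [-0.0012 -0.0004]
t 34.78 tcp [0.6638 0.2163 0.5279] [-1.3000e-03 -3.1382e+00  8.0000e-04]
centre [0.6625 0.2159] dia 0.0359 z 0.1792 n 915 tcp->it [-0.0012 -0.0004]
time_s: 35.2
ee_pos: [0.6635, 0.0844, 0.5291]
ee_rot: [-0.001, -3.14, 0.0]
ft_force: [0.8, -0.7, 0.6]
gripper_width: 1.001
gripper_force: 0.0
time_s: 35.62
ee_pos: [0.6636, -0.0167, 0.5291]
ee_rot: [-0.008, -3.14, 0.0]
ft_force: [0.2, -0.4, 0.0]
gripper_width: 1.0
gripper_force: 0.0
389 208
0.045 0.058 56 0.6841 0.197 0.2337 0.2153
0.061 0.069 34 0.6821 0.197 0.2315 0.2142
0.075 0.1 112 0.6829 0.1966 0.232 0.2143
0.1 0.125 124 0.6841 0.1967 0.2324 0.2146
0.125 0.145 98 0.6843 0.1964 0.232 0.2142
0.147 0.155 46 0.6841 0.1966 0.2328 0.2147
0.158 0.178 164 0.6836 0.1965 0.2324 0.2145
```

View pics/s9.png

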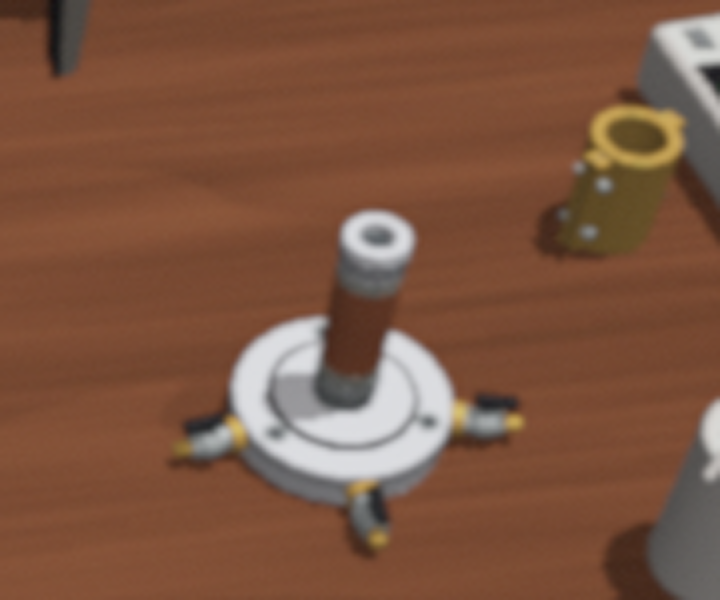

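The column stands straight in the enlarged scene crop: the cap with its seat up at (376,240), the core below it at (362,320), and the lower stone on the pedestal at (346,385). All layers agree to within about 0.3 mm, so I am handing in.

```bash
python3 -c "
from bench import r
print(r.hand_in())"
```

```text
the job is handed in; nothing more can be done
None
```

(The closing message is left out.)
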